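Load the reference drum and index its carriage one hole nearer the lamp

TASK

On the indexing slide, put the white drum over the carriage's upright spindle, fully down on its seat and upright, and let go of it. Then pull the carriage's orange plunger knob up, slide the carriage one hole nearer to the white globe lamp (the lamp may stand at either end of the slide), and let the pin go fully home in that hole. Finish while holding: when you stop, the gripper is still on the knob and keeps the pin home for the reading, and everything else stands where it was, with the lamp and the black baffle not struck.

Things in the scene. Friction and masses are not known exactly. Their poses are not given: they have to be found in the camera images.
- slide: The indexing slide, fixed to the table: black base plate 160 x 360 x 12 mm with two steel guides and a drilled steel index bar. Origin at the centre of the base plate's underside, on the table. Its y axis is the direction the carriage slides in; its x axis runs across, from the index bar (at x = -58 mm) to the spindle side. The bar is 24 mm wide, its top at z = 34 mm, with five holes of 10 mm at y = -80, -40, 0, 40 and 80 mm (40 mm apart).
- carriage (a joint): Position in m of the aluminium carriage plate (156 mm across the slide, 100 mm along it, with a 44 mm wide tongue over the index bar that carries the plunger and leaves the neighbouring holes in sight; top face at 48 mm above the table) along the slide's +y axis. 0: plunger over the middle hole, where it starts; +0.040 and -0.040 are the next holes. Stops at +-0.085. Friction about 3 N; with the pin in a hole it has only about 1 mm of play.
- plunger (a joint): Lift in m of the spring-loaded plunger pin: 0 fully home in a hole, 0.012 fully pulled up (stop). The 8 mm pin has a round nose and reaches 8 mm into a hole, so it is clear of the bar above 0.008; between holes a released pin rides on the bar at 0.008 and drops into the next hole by itself when over it (within about 1 mm; the spring, aided by the round nose, can draw it in from 2 mm off). The spring pushes down with 4 N when home and 7 N fully pulled.
- knob: The plunger's orange knob, round, 28 mm in diameter, 28 mm tall (underside 76 mm and top 104 mm above the table when the pin is home), upright axis. It rises and slides with the plunger and carriage. Origin on the knob's axis at table height when home (104 mm below its top). It can be gripped from above across its sides; below it is an 18 mm wide steel barrel.
- knob_top (a point): Centre of the top face of the orange knob.
- seat (a point): Centre of the black seat disc (60 mm wide) on the carriage, at the foot of the spindle, 54 mm above the table; the drum's underside rests here. It lies 88 mm from the knob's axis, on the slide's +x side. z up, axes parallel to the slide's.
- spindle_tip (a point): Top of the upright steel spindle on the carriage: 14 mm in diameter, 61 mm tall above the seat, its top 7 mm tapered to 6 mm.
- white_drum: The white drum to mount, loose, upright, about 200 g: a spool with a black bottom flange and a matt white top flange, both 52 mm in diameter and 6 mm thick, a matt white core 42 mm wide between them, and a bare aluminium grip collar on top, 32 mm in diameter, from 50 mm to 76 mm above the underside. Total height 76 mm. A plain bore of 18 mm runs right through. Origin at the centre of the underside, z up. Its yaw does not matter.
- grey_drum: A second loose drum of the same shape and size with dark grey core and top flange; not to be used. Origin at the centre of its underside. The two drums stand one to the left and one to the right, either way round.
- lamp: Opal white globe lamp, fixed: a 52 mm globe with centre 90 mm up (top 116 mm) on a short post and a 60 mm round base. It stands beyond one end of the slide; at y > 0 in the slide's frame the carriage must go to +0.040, at y < 0 to -0.040. Origin at the centre of its underside.
- baffle: Matt black upright baffle plate, fixed, 100 mm wide and 143 mm tall, 4 mm thick, on a small base; it stands at the other end of the slide. Origin at the centre of its underside.
- dust_cap: Bystander: light grey round dust cap, 90 mm wide, 30 mm high with its black knob.
- lens: Bystander: lens in a round brass mount on a post and black foot, 86 mm tall.
- cleaner: Bystander: small amber bottle, 38 mm wide, 85 mm tall.
- driver: Bystander: screwdriver with red handle, lying.
- wood_case: Bystander: pale wooden case 110 x 160 x 50 mm.
- post: Bystander: black post holder with steel post, 100 mm tall.
Not all that is in view belongs to the job. Of the things like the white_drum, leave any that is pink or purple; of the rest the larger one is meant.

How it is judged:
By the outcome, as a careful person would: the job done as asked, in the order asked, and still so for the second after the job is handed in, while the arm keeps its last pose, push and grip.
It also fails if it takes over 53 s, if anything falls off the work surface, if the arm or the gripper's body presses on something with over 40 N, if the wrist force passes 120 N, or if a joint passes its speed limit or range.

ROBOT

A 6-joint arm with a two-finger parallel gripper is mounted at the origin on the work surface. World frame = base frame: x ahead of the robot, y to its left, z up, the work surface at z = 0. Lengths are in m, angles in rad, forces in N, time in s.
With the tool pointing down it reaches from about 0.4 to 0.825 m from the base axis. Payload 7 kg.
Tool frame: the origin (TCP) lies at the centre of the arm's flange, where the gripper is bolted on; the fingertips stand 178 mm ahead of it and the grasp point (between the pads) lies 159 mm ahead of it; x points along the fingers, z is the direction in which the jaws open and shut, and the axes are right-handed (so a half turn about x gives the same grasp; the last joint's range is limited). The gripper opens to 88 mm and grips with 3 to 60 N. Pads are 19 mm wide; open, the fingers measure 130 mm over their backs; the gripper's body (78 mm by 193 mm) begins 47 mm behind the grasp point.
Start: joints at [-0.867, 0.359, 0.012, 0, -1.224, -0.288], TCP at [0.273, -0.617, 0.405] pointing down, gripper open.
Joint ranges: [-3.07, 3.07], [-1.43, 2.12], [-1.02, 1.25], [-3.03, 1.67], [-3.05, -0], [-3.03, 3.03]. Speed limits (rad/s): [2.39, 2.39, 3.01, 3.14, 3.14, 3.14].

INTERFACE

Orientations are given as [roll, pitch, yaw] about the fixed x, y, z axes, in that order (R = Rz(yaw) Ry(pitch) Rx(roll)).
In Python, from station import telemetry, optics, job_done, finder gives the robot as it stands.
- The arm moves only by the tool play_rows, never from a script. Its argument "steps" is a list of rows, each an object of numbers: "gripper": the opening, from 0 (shut) to 1 (fully open); "tx", "ty", "tz": the shift along the tool's x, y, z in units of 25 mm (1.0 is 25 mm); "ax", "ay", "az": the turn, a rotation vector about the tool's x, y, z in units of 6 degrees (1.0 is 6 degrees). In form: [{"gripper": .., "tx": .., "ty": .., "tz": .., "ax": .., "ay": .., "az": ..}, ...]. A call has 1 to 20 rows; each row shifts and turns the commanded pose from where the row before left it, along the tool's axes as they then stand; what a row does not reach is not made up. A row lasts 1/12 s, in which the tool goes at most 41.7 mm and 7.16 degrees, less where a joint would pass 70% of its speed; a pose out of reach is approached as far as the arm can. A call is refused whole if a number of a shift passes 1 or a number of a turn 1, either way. A call with a gripper value outside its range is refused whole. The fingers move at their own pace and stop on an object; "newtons" is the grip in N (left out, the last holds). Time passes only in rows, so rows that do not move let the fingers close. It gives the time, the measured TCP pose, the force and the opening at its end, in the units of the state.
- telemetry.get_state(): the state, without advancing time (a new reading comes with each control period).
- optics.grab_frame(name): name is "scene" or "side" or "wrist"; returns the picture (420x560x3 uint8, red, green, blue); there is no depth.
- optics.calibration(name): a dict with "fx", "fy", "cx", "cy" (pixels), "k1" (the pictures are not rectified: a ray, as slopes to the right and down, at radius r is drawn at 1 + k1 r^2 times it, then the intrinsics apply), "T" (4x4, takes a point from camera to world coordinates); the wrist camera has in their place "mount" (4x4, takes a point from camera to tool coordinates, whose origin is the TCP and whose axes are the tool frame's). Camera axes: x right, y down, z forward; pixel columns grow to the right and rows downward; lengths in m; the calibration is good to about 2 mm. A picture is of the moment at which its call begins: read the wrist's pose just before it. calibration takes no time and is no camera call.
- job_done(): hands the job in, once; it reports no verdict.
Trained networks look in the newest picture that a camera, given by its name, has taken for a name from the list of things; names that differ only in an ending like _2 or _b are one class to them, and where a whole thing is asked for, a point or a joint stands for the part that bears it (a point fixed in the world has none). Each returns a list of dicts, best first, with "confidence" (0 to 1); they miss things now and then, are a little off and sometimes report something else, mostly with a low value. They report only what shows in the picture. A call takes as long as a camera call. They do not tell look-alikes from the thing itself.
- finder.look_for(query, camera): "extent" ([left, top, right, bottom] in pixels, round what is visible of it).
- finder.silhouettes(query, camera): "pixels" (420x560 bool, what is visible of it) and "extent" ([left, top, right, bottom] in pixels, round what is visible of it).
- finder.pinpoint(query, camera): "location" ([row, column] in pixels: a listed point, or the origin of a listed thing).
The state is a dict: "t": time; "q": joint angles; "qd": joint speeds; "joint_efforts": joint torques, N m; "eef_pos": TCP position; "ee_rot": TCP orientation; "force": force on the tool from outside, world axes, zero at the start; "moment": the same for the moment, N m; "width": finger opening in m.
Only numpy, scipy, OpenCV 4.12 (cv2) and the standard library are available. Lean on these libraries where they do the work, as an engineer would, in place of code of your own. Each camera call takes 0.05 s, during which the arm holds its last target.

## Working session

There is one attempt and no reset: what is moved stays moved. The work goes in short steps, Python scripts to look and compute and a tool call to move; the robot and the scene stay as the last step left them, time stands still between calls to the robot, and variables do not carry over. Pictures are saved under pics/ and viewed, and the job is handed in when it is done.

Besides the shell and the picture viewer there is one more tool, called by a JSON object that holds its "op" and its "data", one argument or row to a line. play_rows: Moves the arm, as the interface text tells. Its arguments: {"type":"object","properties":{"steps":{"type":"array"},"newtons":{"type":"number"}},"required":["steps"]}

```bash
mkdir -p pics; ls
cat > h.py <<'E'
import numpy as np, cv2
from station import telemetry, optics, job_done, finder
from scipy.spatial.transform import Rotation as R
def save(n,im): cv2.imwrite('pics/'+n+'.png',im[:,:,::-1])
E
python3 - <<'E'
from h import *
s=telemetry.get_state(); print(s)
for c in ['scene','side','wrist']:
    save(c+'0',optics.grab_frame(c)); k=optics.calibration(c); print(c,{a:(np.round(b,3).tolist()) for a,b in k.items()})
E
```

```text
pics
{'t': 0.0, 'q': array([-8.66894147e-01,  3.59332026e-01,  1.10505402e-02, -3.57813942e-04,
       -1.22410254e+00, -2.88097814e-01]), 'qd': array([-0.00057025, -0.00071536, -0.00240194, -0.00079988, -0.00078691,
       -0.00042946]), 'joint_efforts': array([-4.05343872e-04, -5.82710123e+01,  2.93040562e+01,  6.99718907e+00,
        6.58313889e-03, -1.79835492e-04]), 'eef_pos': array([ 0.27255957, -0.61729396,  0.40375293]), 'ee_rot': array([0.07935122, 1.56917337, 2.06583006]), 'force': array([-0.14832857,  0.36585362, -0.00906533]), 'moment': array([ 0.01962573, -0.00736448, -0.04368464]), 'width': 0.08729049461189035}
scene {'fx': 537.574, 'fy': 537.574, 'cx': 284.762, 'cy': 210.285, 'k1': -0.112, 'T': [[0.487, 0.486, -0.726, 1.72], [0.874, -0.27, 0.405, -0.666], [0.001, -0.831, -0.556, 0.993], [0.0, 0.0, 0.0, 1.0]]}
side {'fx': 430.494, 'fy': 430.494, 'cx': 276.174, 'cy': 205.701, 'k1': -0.123, 'T': [[-0.792, -0.379, 0.479, -0.133], [-0.611, 0.497, -0.616, 0.863], [-0.005, -0.781, -0.625, 1.006], [0.0, 0.0, 0.0, 1.0]]}
wrist {'fx': 333.667, 'fy': 333.667, 'cx': 275.808, 'cy': 206.906, 'k1': -0.043, 'mount': [[0.0, -0.297, 0.955, 0.021], [0.0, -0.955, -0.297, 0.081], [1.0, 0.0, -0.0, -0.0], [0.0, 0.0, 0.0, 1.0]]}
```

View pics/scene0.png

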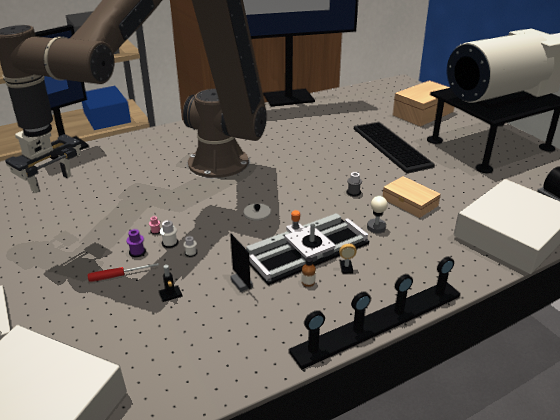

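View pics/side0.png

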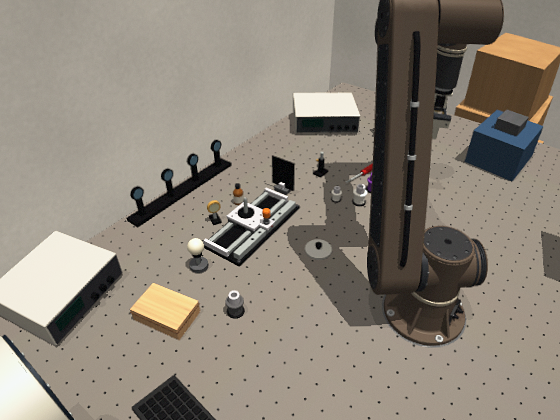

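View pics/wrist0.png

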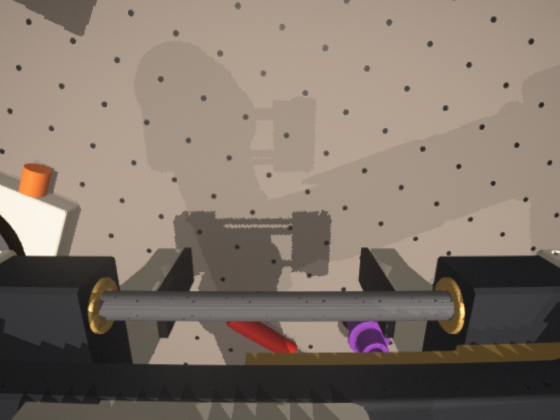

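```bash
cat >> h.py <<'E'
def ray(c,row,col,T=None):
    k=optics.calibration(c)
    if T is None: T=np.array(k['T'])
    xd=np.array([(col-k['cx'])/k['fx'],(row-k['cy'])/k['fy']])
    x=xd.copy()
    for _ in range(20): x=xd/(1+k['k1']*(x@x))
    d=T[:3,:3]@np.array([x[0],x[1],1]); return T[:3,3],d/np.linalg.norm(d)
def plane(c,row,col,z,T=None):
    o,d=ray(c,row,col,T); return o+d*(z-o[2])/d[2]
def tri(rays):
    A=np.zeros((3,3));b=np.zeros(3)
    for o,d in rays:
        P=np.eye(3)-np.outer(d,d);A+=P;b+=P@o
    p=np.linalg.solve(A,b); return p,[np.linalg.norm((np.eye(3)-np.outer(d,d))@(p-o)) for o,d in rays]
def proj(c,p,T=None):
    k=optics.calibration(c)
    if T is None: T=np.array(k['T'])
    q=T[:3,:3].T@(np.asarray(p)-T[:3,3]); x=q[:2]/q[2]; x=x*(1+k['k1']*(x@x))
    return np.array([k['fy']*x[1]+k['cy'],k['fx']*x[0]+k['cx']])
def Ttool(s):
    T=np.eye(4);T[:3,:3]=R.from_euler('xyz',s['ee_rot']).as_matrix();T[:3,3]=s['eef_pos'];return T
def Twrist(s): return Ttool(s)@np.array(optics.calibration('wrist')['mount'])
E
python3 - <<'E'
from h import *
a=optics.grab_frame('scene'); b=optics.grab_frame('side')
A=cv2.resize(a[195:295,110:210],None,fx=4,fy=4,interpolation=2); B=cv2.resize(b[150:250,310:410],None,fx=4,fy=4,interpolation=2)
save('crop1',np.hstack([A,B]))
Z={'slide':0,'knob_top':.104,'seat':.054,'spindle_tip':.115,'white_drum':0,'grey_drum':0,'lamp':0,'baffle':0,'lens':0,'cleaner':0,'dust_cap':0,'driver':0,'post':0,'wood_case':0}
for n,z in Z.items():
    for c in ['scene','side']:
        for r in finder.pinpoint(n,c)[:4]:
            if r['confidence']<.25: continue
            l=r['location']; print(n,c,round(r['confidence'],2),np.round(l,1),np.round(plane(c,l[0],l[1],z),4)[:2])
print(telemetry.get_state()['t'])
E
```

```text
slide scene 0.85 [247.1 304.1] [0.6254 0.0118]
slide side 0.9 [226.  254.1] [0.6311 0.0092]
knob_top side 0.51 [208.8 264. ] [0.5815 0.0111]
knob_top side 0.3 [197.5 245.9] [0.6698 0.0009]
knob_top side 0.29 [203.7 359.6] [ 0.3415 -0.2062]
seat scene 0.72 [281.8 240.4] [ 0.7317 -0.2477]
seat scene 0.56 [241.5 311.8] [0.673 0.008]
seat side 0.86 [208.9 247. ] [6.682e-01 5.000e-04]
spindle_tip scene 0.93 [224.8 311.8] [0.6743 0.0051]
spindle_tip side 0.64 [201.2 246. ] [0.6464 0.0266]
spindle_tip side 0.36 [225.3 253. ] [0.5487 0.1062]
spindle_tip side 0.33 [169.1 319.8] [ 0.555  -0.2858]
white_drum scene 0.89 [244.1 170.8] [ 0.4157 -0.3364]
white_drum scene 0.86 [251.9 135.4] [ 0.401  -0.4435]
white_drum scene 0.74 [228.9 153.9] [ 0.3134 -0.3575]
white_drum scene 0.69 [256.1 190. ] [ 0.4993 -0.3057]
white_drum side 0.47 [201.7 358.6] [ 0.4052 -0.3379]
white_drum side 0.43 [191.  368.5] [ 0.4075 -0.4216]
white_drum side 0.41 [196.9 334.5] [ 0.494  -0.3077]
grey_drum scene 0.57 [189.5 353.5] [0.4251 0.3349]
grey_drum side 0.67 [313.5 235.9] [0.4286 0.3328]
lamp side 0.68 [264.4 200.3] [0.6487 0.258 ]
baffle scene 0.87 [282.8 240. ] [ 0.6782 -0.2264]
baffle side 0.97 [187.6 279.6] [ 0.6983 -0.2277]
lens scene 0.94 [266.7 347.1] [0.7651 0.0727]
lens scene 0.5 [283.4 240. ] [ 0.6804 -0.2275]
lens scene 0.35 [241.1 169.3] [ 0.3989 -0.3354]
lens side 0.69 [220.  215.8] [0.7618 0.0681]
cleaner scene 0.92 [281.3 307.6] [ 0.7637 -0.0594]
cleaner side 0.44 [201.7 239.2] [ 0.7654 -0.0632]
dust_cap scene 0.92 [216.2 258. ] [ 0.4104 -0.0354]
dust_cap side 0.76 [251.1 313.2] [ 0.3949 -0.0131]
driver scene 0.61 [273.4 123.8] [ 0.4824 -0.5014]
driver side 0.58 [174.7 358.8] [ 0.4931 -0.4976]
post scene 0.89 [295.5 168. ] [ 0.6313 -0.4197]
post side 0.47 [172.4 320.6] [ 0.6277 -0.4154]
post side 0.33 [205.  245.7] [ 0.7326 -0.063 ]
wood_case scene 0.61 [203.7 410.6] [0.5957 0.4526]
wood_case side 0.87 [316.6 166. ] [0.5795 0.4658]
1.65
```

View pics/crop1.png

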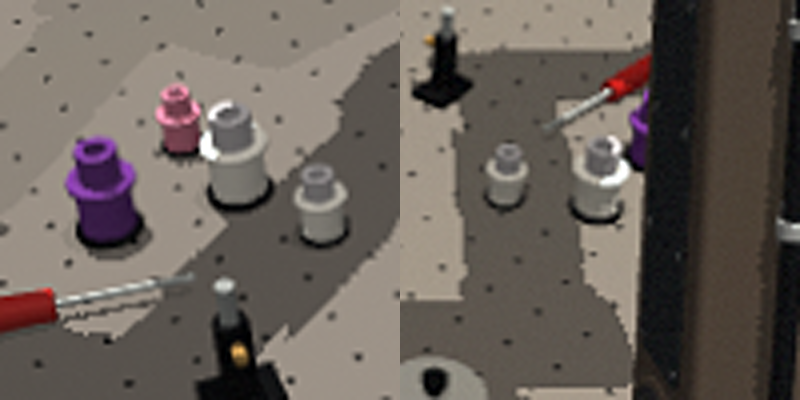

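```bash
cat >> h.py <<'E'
def plan(pos,a,s=None):
    """tool down, jaw axis at angle a (world, modulo pi). prints shift in units (tool axes now), and turn ax in units"""
    s=s or telemetry.get_state(); T=Ttool(s); r=T[:3,:3]
    a0=np.arctan2(r[1,2],r[0,2])
    d=r.T@(np.asarray(pos)-T[:3,3])
    tgt=np.array([[0,0,0],[0,0,0],[-1,0,0.]]); 
    best=None
    for aa in (a,a+np.pi):
        x=np.array([0,0,-1.]);z=np.array([np.cos(aa),np.sin(aa),0]);M=np.c_[x,np.cross(z,x),z]
        rv=R.from_matrix(r.T@M).as_rotvec()
        if best is None or np.linalg.norm(rv)<np.linalg.norm(best): best=rv
    print('t',round(s['t'],2),'pos',np.round(s['eef_pos'],4),'jaw deg',round(np.degrees(a0),2),'w',round(s['width'],4),'F',np.round(s['force'],1),'q',np.round(s['q'],2))
    print('shift units',np.round(d/.025,3),'turn units',np.round(np.degrees(best)/6,3))
E
python3 - <<'E'
from h import *
plan([.409,-.337,.40],np.pi/2)
print(np.round(Ttool(telemetry.get_state())[:3,:3],3))
E
```

```text
t 1.65 pos [ 0.2726 -0.6175  0.4047] jaw deg 113.83 w 0.0876 F [-0.2 -0.  -1.1] q [-0.87  0.36  0.01  0.   -1.22 -0.29]
shift units [ 0.187 -9.522  8.059] turn units [ 3.971 -0.    -0.   ]
[[-0.    -0.915 -0.404]
 [-0.    -0.404  0.915]
 [-1.     0.    -0.   ]]
```

{"op": "play_rows", "data": {
  "steps": [
    {"gripper":1,"ty":-0.95,"tz":0.8},
    {"gripper":0.7,"ty":-0.95,"tz":0.8},
    {"gripper":0.7,"ty":-0.95,"tz":0.8},
    {"gripper":0.7,"ty":-0.95,"tz":0.8},
    {"gripper":0.7,"ty":-0.95,"tz":0.8},
    {"gripper":0.7,"ty":-0.95,"tz":0.8},
    {"gripper":0.7,"ty":-0.95,"tz":0.8},
    {"gripper":0.7,"ty":-0.95,"tz":0.8},
    {"gripper":0.7,"ty":-0.95,"tz":0.8},
    {"gripper":0.7,"ty":-0.95,"tz":0.8},
    {"gripper":0.7,"ax":1},
    {"gripper":0.7,"ax":1},
    {"gripper":0.7,"ax":1},
    {"gripper":0.7,"ax":0.97},
    {"gripper":0.7}
  ]
}}

```text
invalid input
```

Run:
```python
from h import *
s=telemetry.get_state();W=Twrist(s)
im=optics.grab_frame('wrist'); save('w1',im)
for r in finder.silhouettes('white_drum','wrist')[:4]:
    print(r['confidence'],r['extent'])
for r in finder.pinpoint('white_drum','wrist')[:4]:
    l=r['location'];print(round(r['confidence'],2),np.round(l,1),plane('wrist',*l,0,W))
plan([.409,-.337,.3],np.pi/2)
```

```text
0.65 [345.0, 317.9, 390.3, 353.3]
0.77 [314.8 361.3] [ 0.40025535 -0.43530979  0.        ]
t 1.8 pos [ 0.2726 -0.6175  0.4047] jaw deg 113.82 w 0.0876 F [-0.1  0.8 -0.1] q [-0.87  0.36  0.01  0.   -1.22 -0.29]
shift units [ 4.186 -9.522  8.06 ] turn units [ 3.971  0.    -0.   ]
```

View pics/w1.png

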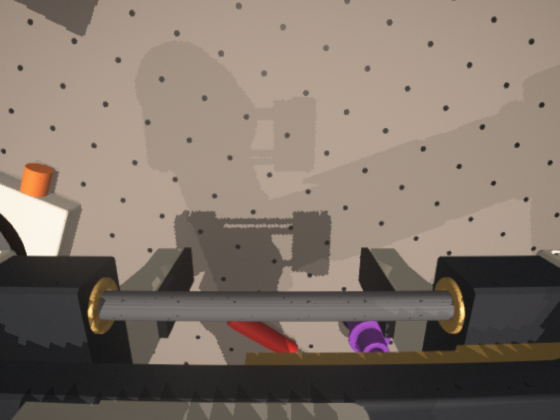

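{"op": "play_rows", "data": {
  "steps": [
    {"gripper":0.7,"tx":0,"ty":-0.95,"tz":0.8,"ax":0,"ay":0,"az":0},
    {"gripper":0.7,"tx":0,"ty":-0.95,"tz":0.8,"ax":0,"ay":0,"az":0},
    {"gripper":0.7,"tx":0,"ty":-0.95,"tz":0.8,"ax":0,"ay":0,"az":0},
    {"gripper":0.7,"tx":0,"ty":-0.95,"tz":0.8,"ax":0,"ay":0,"az":0},
    {"gripper":0.7,"tx":0,"ty":-0.95,"tz":0.8,"ax":0,"ay":0,"az":0},
    {"gripper":0.7,"tx":0,"ty":-0.95,"tz":0.8,"ax":0,"ay":0,"az":0},
    {"gripper":0.7,"tx":0,"ty":-0.95,"tz":0.8,"ax":0,"ay":0,"az":0},
    {"gripper":0.7,"tx":0,"ty":-0.95,"tz":0.8,"ax":0,"ay":0,"az":0},
    {"gripper":0.7,"tx":0,"ty":-0.95,"tz":0.8,"ax":0,"ay":0,"az":0},
    {"gripper":0.7,"tx":0,"ty":-0.95,"tz":0.8,"ax":0,"ay":0,"az":0},
    {"gripper":0.7,"tx":0,"ty":0,"tz":0,"ax":1,"ay":0,"az":0},
    {"gripper":0.7,"tx":0,"ty":0,"tz":0,"ax":1,"ay":0,"az":0},
    {"gripper":0.7,"tx":0,"ty":0,"tz":0,"ax":1,"ay":0,"az":0},
    {"gripper":0.7,"tx":0,"ty":0,"tz":0,"ax":0.97,"ay":0,"az":0},
    {"gripper":0.7,"tx":0,"ty":0,"tz":0,"ax":0,"ay":0,"az":0}
  ],
  "newtons": 25
}}

```text
t: 3.05
eef_pos: [0.4092, -0.3384, 0.4048]
ee_rot: [-1.875, 1.57, -0.308]
force: [-0.1, -0.0, -0.0]
width: 0.0613
```

Run:
```python
from h import *
s=telemetry.get_state();W=Twrist(s)
im=optics.grab_frame('wrist'); save('w2',im)
for r in finder.silhouettes('white_drum','wrist')[:4]:
    print(r['confidence'],r['extent'])
for r in finder.pinpoint('white_drum','wrist')[:4]:
    l=r['location'];print(round(r['confidence'],2),np.round(l,1),plane('wrist',*l,0,W))
plan([.409,-.337,.3],np.pi/2)
print(proj('wrist',[.409,-.337,.076],W))
```

```text
0.88 [252.1, 149.8, 304.1, 204.8]
0.88 [240.0, 79.9, 277.1, 119.6]
0.63 [295.5, 219.9, 331.2, 262.2]
0.59 [160.2, 144.8, 214.4, 204.1]
0.97 [231.6 311.7] [ 0.47956412 -0.29503938  0.        ]
0.95 [171.8 279.4] [ 0.40461237 -0.33485119  0.        ]
0.71 [ 99.  261.1] [ 0.32326081 -0.35490154  0.        ]
0.57 [168.2 192.5] [ 0.39986936 -0.43616567  0.        ]
t 3.2 pos [ 0.4091 -0.3386  0.4047] jaw deg 90.2 w 0.061 F [-0.2  0.7  0. ] q [-0.32  0.12 -0.3   0.   -1.15 -1.25]
shift units [4.189e+00 3.000e-03 6.500e-02] turn units [ 0.033 -0.001  0.001]
[192.04996122 277.95533516]
```

View pics/w2.png

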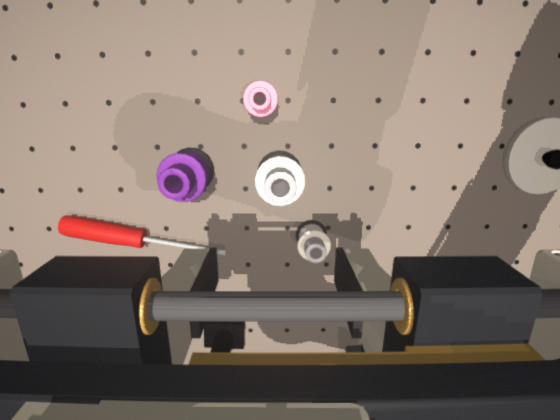

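Run:
```python
from h import *
s=telemetry.get_state();W=Twrist(s)
im=cv2.imread('pics/w2.png')
c=cv2.resize(im[140:215,240:320],None,fx=8,fy=8,interpolation=cv2.INTER_CUBIC)
for p,z in (((.408,-.338),.076),):
  for rad,zz in ((.016,.076),(.009,.076),(.026,.05),(.026,0)):
    pts=[proj('wrist',[p[0]+rad*np.cos(t),p[1]+rad*np.sin(t),zz],W) for t in np.linspace(0,6.28,40)]
    for q in pts: cv2.circle(c,(int((q[1]-240+.5)*8),int((q[0]-140+.5)*8)),1,(0,0,255),-1)
cv2.imwrite('pics/c2.png',c)
```

```text
(no output)
```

View pics/c2.png

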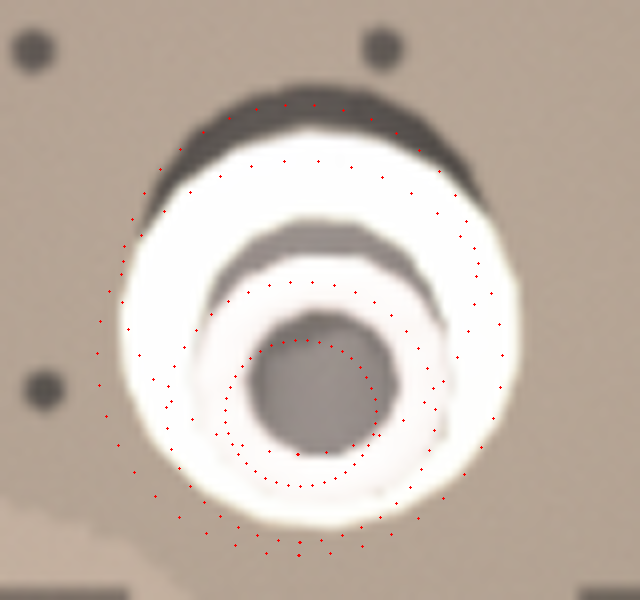

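{"op": "play_rows", "data": {
  "steps": [
    {"gripper":0.7,"tx":0.9,"ty":0.19,"tz":0.14,"ax":0,"ay":0,"az":0},
    {"gripper":0.7,"tx":1,"ty":0,"tz":0,"ax":0.03,"ay":0,"az":0},
    {"gripper":0.7,"tx":1,"ty":0,"tz":0,"ax":0,"ay":0,"az":0},
    {"gripper":0.7,"tx":1,"ty":0,"tz":0,"ax":0,"ay":0,"az":0},
    {"gripper":0.7,"tx":1,"ty":0,"tz":0,"ax":0,"ay":0,"az":0},
    {"gripper":0.7,"tx":1,"ty":0,"tz":0,"ax":0,"ay":0,"az":0},
    {"gripper":0.7,"tx":0.6,"ty":0,"tz":0,"ax":0,"ay":0,"az":0},
    {"gripper":0.7,"tx":0.4,"ty":0,"tz":0,"ax":0,"ay":0,"az":0},
    {"gripper":0.7,"tx":0,"ty":0,"tz":0,"ax":0,"ay":0,"az":0}
  ],
  "newtons": 25
}}

```text
t: 3.95
eef_pos: [0.4037, -0.3349, 0.2302]
ee_rot: [1.193, 1.567, 2.762]
force: [-0.1, -0.1, -0.1]
width: 0.0618
```

Run:
```python
from h import *
plan([.4044,-.3352,.232],np.pi/2)
save('w3',optics.grab_frame('wrist'))
```

```text
t 3.95 pos [ 0.4037 -0.3349  0.2302] jaw deg 89.9 w 0.0618 F [-0.1 -0.1 -0.1] q [-0.32  0.3  -0.53 -0.   -0.74 -1.25]
shift units [-0.071 -0.026 -0.011] turn units [-0.016  0.013 -0.032]
```

View pics/w3.png

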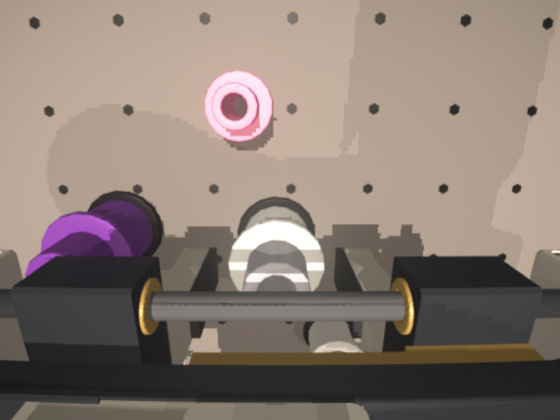

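{"op": "play_rows", "data": {
  "steps": [
    {"gripper":0,"tx":0,"ty":0,"tz":0,"ax":0,"ay":0,"az":0},
    {"gripper":0,"tx":0,"ty":0,"tz":0,"ax":0,"ay":0,"az":0},
    {"gripper":0,"tx":0,"ty":0,"tz":0,"ax":0,"ay":0,"az":0},
    {"gripper":0,"tx":0,"ty":0,"tz":0,"ax":0,"ay":0,"az":0},
    {"gripper":0,"tx":0,"ty":0,"tz":0,"ax":0,"ay":0,"az":0},
    {"gripper":0,"tx":0,"ty":0,"tz":0,"ax":0,"ay":0,"az":0}
  ],
  "newtons": 25
}}

```text
t: 4.5
eef_pos: [0.4045, -0.3351, 0.2328]
ee_rot: [-1.872, 1.57, -0.304]
force: [0.1, 0.8, 3.1]
width: 0.0315
```

{"op": "play_rows", "data": {
  "steps": [
    {"gripper":0,"tx":-0.8,"ty":0,"tz":0,"ax":0,"ay":0,"az":0},
    {"gripper":0,"tx":-1,"ty":0,"tz":0,"ax":0,"ay":0,"az":0},
    {"gripper":0,"tx":-1,"ty":0,"tz":0,"ax":0,"ay":0,"az":0},
    {"gripper":0,"tx":-1,"ty":0,"tz":0,"ax":0,"ay":0,"az":0},
    {"gripper":0,"tx":-1,"ty":0,"tz":0.3,"ax":0,"ay":0,"az":0},
    {"gripper":0,"tx":-1,"ty":-0.5,"tz":0.6,"ax":0,"ay":0,"az":0},
    {"gripper":0,"tx":-0.7,"ty":-0.9,"tz":0.95,"ax":0,"ay":0,"az":0},
    {"gripper":0,"tx":-0.6,"ty":-0.9,"tz":0.95,"ax":0,"ay":0,"az":0},
    {"gripper":0,"tx":0,"ty":-0.9,"tz":0.95,"ax":0,"ay":0,"az":0},
    {"gripper":0,"tx":0,"ty":-0.9,"tz":0.95,"ax":0,"ay":0,"az":0},
    {"gripper":0,"tx":0,"ty":-0.9,"tz":0.95,"ax":0,"ay":0,"az":0},
    {"gripper":0,"tx":0,"ty":-0.9,"tz":0.95,"ax":0,"ay":0,"az":0},
    {"gripper":0,"tx":0,"ty":-0.9,"tz":0.95,"ax":0,"ay":0,"az":0},
    {"gripper":0,"tx":0,"ty":-0.9,"tz":0.95,"ax":0,"ay":0,"az":0},
    {"gripper":0,"tx":0,"ty":-0.9,"tz":0.95,"ax":0,"ay":0,"az":0},
    {"gripper":0,"tx":0,"ty":-0.9,"tz":0.95,"ax":0,"ay":0,"az":0},
    {"gripper":0,"tx":0,"ty":-0.9,"tz":0.95,"ax":0,"ay":0,"az":0},
    {"gripper":0,"tx":0,"ty":-0.9,"tz":0.95,"ax":0,"ay":0,"az":0},
    {"gripper":0,"tx":0,"ty":-0.9,"tz":0.9,"ax":0,"ay":0,"az":0},
    {"gripper":0,"tx":0,"ty":-0.5,"tz":0.4,"ax":0,"ay":0,"az":0}
  ],
  "newtons": 25
}}

```text
t: 6.17
eef_pos: [0.7246, 0.0068, 0.4083]
ee_rot: [1.412, 1.57, 2.981]
force: [-0.3, -0.5, -1.7]
width: 0.0319
```

Run:
```python
from h import *
s=telemetry.get_state();W=Twrist(s)
im=optics.grab_frame('wrist'); save('w4',im)
Z={'slide':0,'knob_top':.104,'seat':.054,'spindle_tip':.115,'lamp':0}
for n,z in Z.items():
    for r in finder.pinpoint(n,'wrist')[:2]:
        l=r['location'];print(n,round(r['confidence'],2),np.round(l,1),np.round(plane('wrist',*l,z,W),4))
plan([.722,.004,.41],np.pi/2)
```

```text
slide 0.96 [ 91.4 282.8] [0.6301 0.0141 0.    ]
knob_top 0.76 [ 13.8 279.4] [0.5769 0.0092 0.104 ]
seat 0.92 [126.  285.6] [0.6641 0.0159 0.054 ]
spindle_tip 0.93 [127.6 286.4] [0.6615 0.0148 0.115 ]
spindle_tip 0.44 [211.3 221. ] [ 0.7316 -0.0408  0.115 ]
lamp 0.96 [107.3 506. ] [0.6449 0.2685 0.    ]
t 6.47 pos [0.7223 0.0033 0.4095] jaw deg 89.79 w 0.0318 F [ 0.2 -0.8 -1.4] q [ 0.27  0.43  0.14 -0.   -1.28 -1.85]
shift units [-0.02   0.013  0.028] turn units [-0.034 -0.001 -0.007]
```

View pics/w4.png

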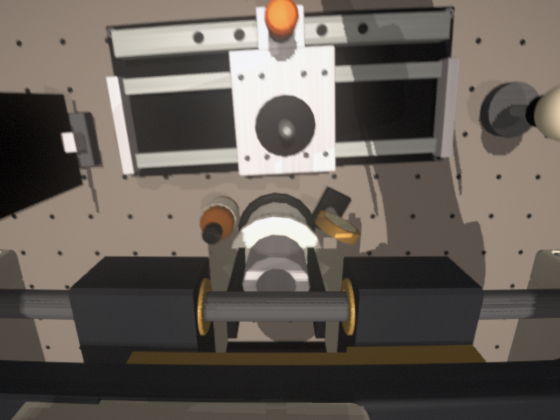

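Run:
```python
from h import *
s=telemetry.get_state();W=Twrist(s)
im=optics.grab_frame('wrist'); save('w5',im)
print(s['eef_pos'],telemetry.get_state()['eef_pos'])
Z={'slide':0,'seat':.054,'spindle_tip':.115}
P={}
for n,z in Z.items():
    for r in finder.pinpoint(n,'wrist')[:1]:
        l=r['location'];P[n]=plane('wrist',*l,z,W);print(n,round(r['confidence'],2),np.round(l,1),np.round(P[n],4))
sp=P['spindle_tip']
c=cv2.resize(im[80:180,230:340],None,fx=6,fy=6,interpolation=cv2.INTER_CUBIC)[:,:,::-1].copy()
for rad,zz in ((.003,.115),(.007,.108),(.007,.054),(.03,.054)):
    for t in np.linspace(0,6.28,60):
        q=proj('wrist',[sp[0]+rad*np.cos(t),sp[1]+rad*np.sin(t),zz],W)
        cv2.circle(c,(int((q[1]-230+.5)*6),int((q[0]-80+.5)*6)),1,(0,0,255),-1)
cv2.imwrite('pics/c5.png',c)
```

```text
[0.7223103  0.00330919 0.40950601] [0.72225213 0.00312815 0.40983624]
slide 0.96 [ 93.4 283.8] [0.6301 0.0118 0.    ]
seat 0.79 [125.6 288. ] [0.6617 0.0148 0.054 ]
spindle_tip 0.74 [128.3 290.6] [0.66   0.0147 0.115 ]
```

View pics/c5.png

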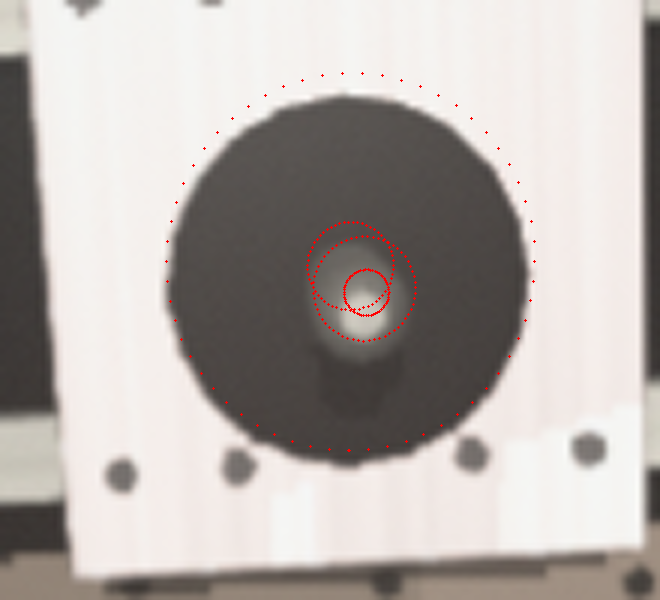

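Run:
```python
from h import *
s=telemetry.get_state();T=Ttool(s);W=Twrist(s)
im=cv2.imread('pics/w5.png')
c=cv2.resize(im[180:300,220:340],None,fx=6,fy=6,interpolation=cv2.INTER_CUBIC)
b=.232; # tool x of the drum underside
for rad,h in ((.016,.076),(.009,.076),(.026,.05),(.026,.0),(.026,.044)):
    for t in np.linspace(0,6.28,90):
        q=proj('wrist',T[:3,:3]@[b-h,rad*np.cos(t),rad*np.sin(t)]+T[:3,3],W)
        cv2.circle(c,(int((q[1]-220+.5)*6),int((q[0]-180+.5)*6)),1,(0,0,255),-1)
cv2.imwrite('pics/c5b.png',c[:600])
a=optics.grab_frame('scene'); b=optics.grab_frame('side')
A=cv2.resize(a[140:260,250:380],None,fx=3,fy=3,interpolation=2); B=cv2.resize(b[130:250,180:310],None,fx=3,fy=3,interpolation=2)
save('crop6',np.hstack([A,B]))
for n in ('spindle_tip','seat','knob_top','white_drum'):
    for cc in ('scene','side'):
        for r in finder.pinpoint(n,cc)[:1]: print(n,cc,round(r['confidence'],2),np.round(r['location'],1))
for cc in ('scene','side'):
    print(cc,'pred tip',proj(cc,[.663,.014,.115]),'seat',proj(cc,[.663,.014,.054]))
```

```text
spindle_tip scene 0.89 [221.8 315.2]
spindle_tip side 0.97 [200.1 248.9]
seat scene 0.94 [241.1 311.4]
seat side 0.74 [210.3 246. ]
knob_top scene 0.46 [210.7 297.5]
knob_top side 0.47 [207.1 265.3]
white_drum scene 0.94 [217.1 323.7]
white_drum side 0.72 [172.2 230.9]
scene pred tip [221.91056372 312.37961927] seat [239.07234574 311.75950195]
side pred tip [197.54269247 244.72438286] seat [211.41142005 245.60818203]
```

View pics/c5b.png

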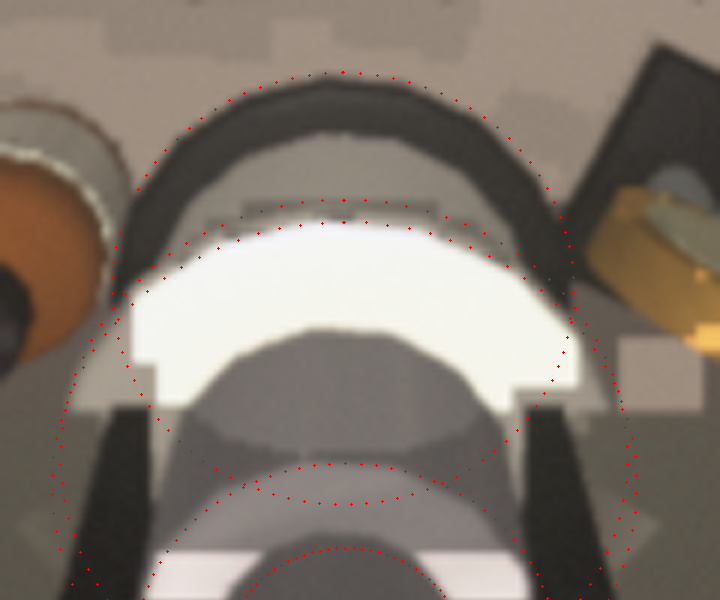

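View pics/crop6.png

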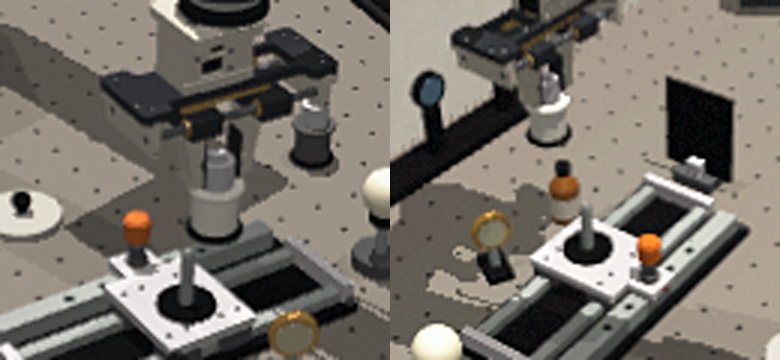

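{"op": "play_rows", "data": {
  "steps": [
    {"gripper":0,"tx":0.2,"ty":0.6,"tz":0.11,"ax":0,"ay":0,"az":0},
    {"gripper":0,"tx":0.4,"ty":0.7,"tz":0.11,"ax":0,"ay":0,"az":0},
    {"gripper":0,"tx":0.6,"ty":0.7,"tz":0.11,"ax":0,"ay":0,"az":0},
    {"gripper":0,"tx":0.6,"ty":0.37,"tz":0.11,"ax":0,"ay":0,"az":0},
    {"gripper":0,"tx":0.2,"ty":0,"tz":0,"ax":0,"ay":0,"az":0},
    {"gripper":0,"tx":0,"ty":0,"tz":0,"ax":0,"ay":0,"az":0},
    {"gripper":0,"tx":0,"ty":0,"tz":0,"ax":0,"ay":0,"az":0},
    {"gripper":0,"tx":0,"ty":0,"tz":0,"ax":0,"ay":0,"az":0}
  ],
  "newtons": 25
}}

```text
t: 7.83
eef_pos: [0.6647, 0.0151, 0.3606]
ee_rot: [-1.595, 1.569, -0.027]
force: [-0.4, -0.7, -2.0]
width: 0.0319
```

Run:
```python
from h import *
plan([.663,.014,.357],np.pi/2)
s=telemetry.get_state();W=Twrist(s)
a=optics.grab_frame('scene'); b=optics.grab_frame('side');w=optics.grab_frame('wrist');save('w7',w)
print([ (np.round(plane('wrist',*r['location'],.104,W),4),np.round(r['location'],1),r['confidence']) for r in finder.pinpoint('knob_top','wrist')[:2]])
P=np.array(s['eef_pos'])+[0,0,-.232]
A=cv2.resize(a[180:260,270:350],None,fx=5,fy=5,interpolation=2).copy(); B=cv2.resize(b[160:240,200:280],None,fx=5,fy=5,interpolation=2).copy()
for im,cc,o in ((A,'scene',(180,270)),(B,'side',(160,200))):
    for p,rad in ((P,.026),(P*[1,1,0]+[0,0,.115],.003)):
      for t in np.linspace(0,6.28,60):
        q=proj(cc,p+[rad*np.cos(t),rad*np.sin(t),0]); cv2.circle(im,(int((q[1]-o[1]+.5)*5),int((q[0]-o[0]+.5)*5)),1,(255,0,0),-1)
save('crop7',np.hstack([A,B]))
```

```text
t 7.83 pos [0.6647 0.0151 0.3606] jaw deg 89.83 w 0.0319 F [-0.4 -0.7 -2. ] q [ 0.32  0.37 -0.07  0.   -1.13 -1.89]
shift units [ 0.144  0.067 -0.044] turn units [-0.028 -0.     0.015]
[(array([0.5777, 0.011 , 0.104 ]), array([ 94. , 270.3]), 0.91)]
```

View pics/crop7.png

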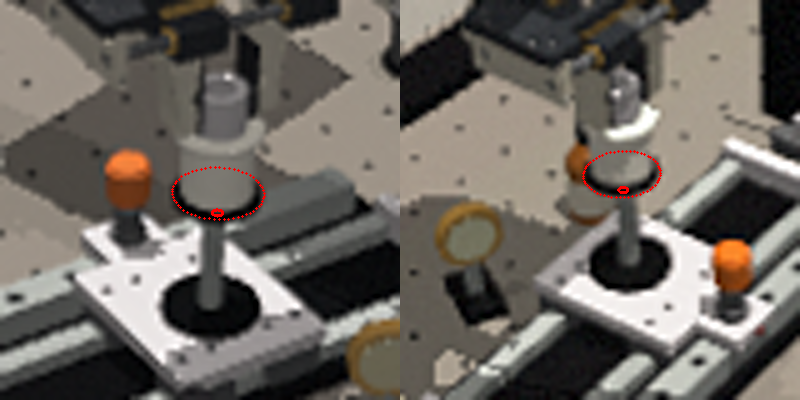

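View pics/w7.png

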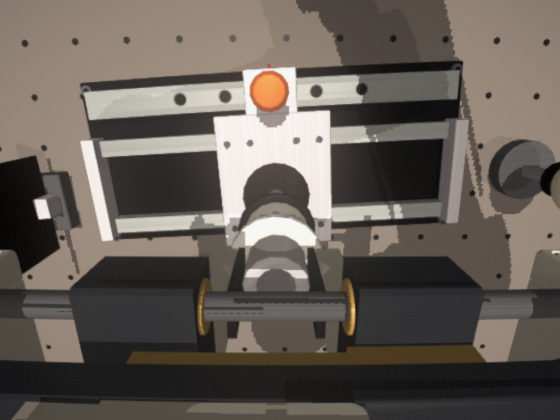

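Run:
```python
from h import *
L=[]
for i in range(4):
    L.append(telemetry.get_state()['eef_pos']); w=optics.grab_frame('wrist')
print(np.round(L,4))
s=telemetry.get_state(); s['eef_pos']=np.mean(L[1:],0); W=Twrist(s); T=Ttool(s)
b=.232
c=cv2.resize(w[60:310,200:350],None,fx=4,fy=4,interpolation=cv2.INTER_CUBIC)[:,:,::-1].copy()
def circ(p,rad,col):
    for t in np.linspace(0,6.28,90):
        q=proj('wrist',[p[0]+rad*np.cos(t),p[1]+rad*np.sin(t),p[2]],W); cv2.circle(c,(int((q[1]-200+.5)*4),int((q[0]-60+.5)*4)),1,col,-1)
S=np.array([.663,.0145,.054]); circ(S,.03,(0,0,255))
K=S-.088*np.array([.998,.058,0]); K[2]=.104; circ(K,.014,(255,0,0))
D=np.array(s['eef_pos'])-[0,0,b]; circ(D,.026,(0,160,0)); circ(D+[0,0,.05],.026,(0,160,0)); circ(D+[0,0,.076],.016,(0,160,0))
cv2.imwrite('pics/c8.png',c[:600]); cv2.imwrite('pics/c8.png',cv2.resize(c,None,fx=.6*1,fy=.6))
cv2.imwrite('pics/c8b.png',c[350:900])
```

```text
[[0.6641 0.015  0.3601]
 [0.664  0.015  0.36  ]
 [0.6639 0.015  0.3599]
 [0.6638 0.015  0.3598]]
```

View pics/c8.png

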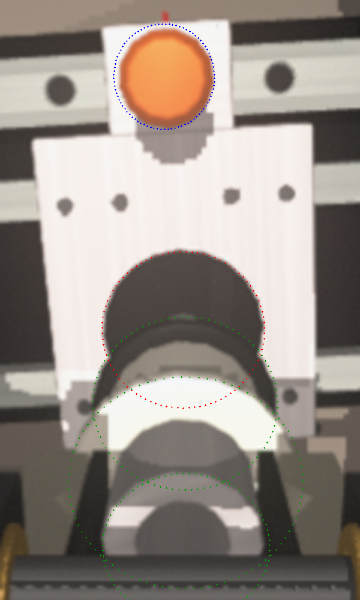

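View pics/c8b.png

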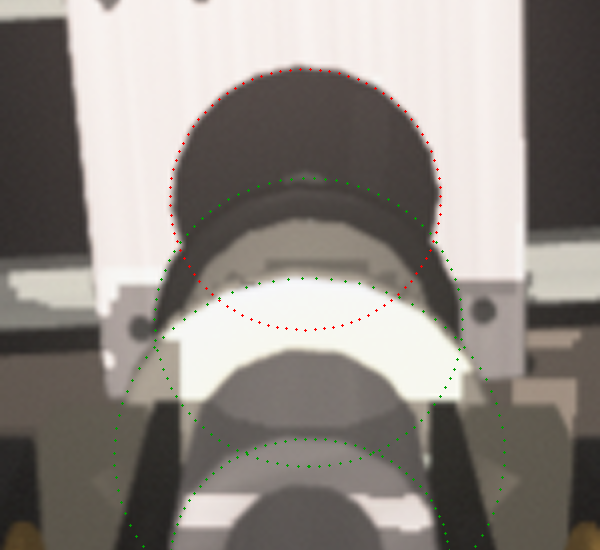

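{"op": "play_rows", "data": {
  "steps": [
    {"gripper":0,"tx":0,"ty":0.09,"tz":0,"ax":0,"ay":0,"az":0},
    {"gripper":0,"tx":0.3,"ty":0,"tz":0,"ax":0,"ay":0,"az":0},
    {"gripper":0,"tx":0.3,"ty":0,"tz":0,"ax":0,"ay":0,"az":0},
    {"gripper":0,"tx":0.3,"ty":0,"tz":0,"ax":0,"ay":0,"az":0},
    {"gripper":0,"tx":0.2,"ty":0,"tz":0,"ax":0,"ay":0,"az":0},
    {"gripper":0,"tx":0,"ty":0,"tz":0,"ax":0,"ay":0,"az":0}
  ],
  "newtons": 25
}}

```text
t: 8.73
eef_pos: [0.6611, 0.0151, 0.3301]
ee_rot: [1.778, 1.568, -2.937]
force: [0.8, -0.4, -2.2]
width: 0.0315
```

Run:
```python
from h import *
plan([.662,.0145,.286],np.pi/2)
a=optics.grab_frame('scene'); b=optics.grab_frame('side');w=optics.grab_frame('wrist')
A=cv2.resize(a[180:260,270:350],None,fx=5,fy=5,interpolation=2).copy(); B=cv2.resize(b[160:240,200:280],None,fx=5,fy=5,interpolation=2).copy()
save('crop9',np.hstack([A,B]))
plan([.662,.0145,.286],np.pi/2)
```

```text
t 8.73 pos [0.6611 0.0151 0.3301] jaw deg 89.81 w 0.0315 F [ 0.8 -0.4 -2.2] q [ 0.32  0.39 -0.12 -0.   -1.07 -1.89]
shift units [ 1.765 -0.042 -0.021] turn units [-0.031 -0.005 -0.024]
t 8.88 pos [0.6616 0.0151 0.3321] jaw deg 89.83 w 0.032 F [-0.2  0.6 -2.4] q [ 0.32  0.39 -0.12  0.   -1.07 -1.89]
shift units [ 1.844 -0.018 -0.025] turn units [-0.028 -0.002 -0.002]
```

View pics/crop9.png

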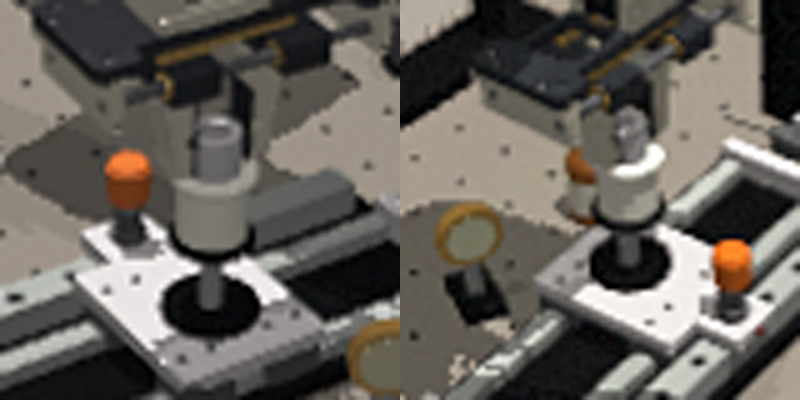

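{"op": "play_rows", "data": {
  "steps": [
    {"gripper":0,"tx":0.3,"ty":0,"tz":0,"ax":0,"ay":0,"az":0},
    {"gripper":0,"tx":0.4,"ty":0,"tz":0,"ax":0,"ay":0,"az":0},
    {"gripper":0,"tx":0.4,"ty":0,"tz":0,"ax":0,"ay":0,"az":0},
    {"gripper":0,"tx":0.3,"ty":0,"tz":0,"ax":0,"ay":0,"az":0},
    {"gripper":0,"tx":0.2,"ty":0,"tz":0,"ax":0,"ay":0,"az":0},
    {"gripper":0,"tx":0,"ty":0,"tz":0,"ax":0,"ay":0,"az":0},
    {"gripper":0,"tx":0,"ty":0,"tz":0,"ax":0,"ay":0,"az":0}
  ],
  "newtons": 25
}}

```text
t: 9.47
eef_pos: [0.6614, 0.0151, 0.2917]
ee_rot: [1.993, 1.57, -2.723]
force: [-0.2, 0.8, -1.6]
width: 0.0318
```

Run:
```python
from h import *
plan([.662,.0145,.286],np.pi/2)
```

```text
t 9.47 pos [0.6614 0.0151 0.2917] jaw deg 89.83 w 0.0318 F [-0.2  0.8 -1.6] q [ 0.32  0.42 -0.16  0.   -0.99 -1.89]
shift units [ 0.226 -0.023 -0.024] turn units [-0.028 -0.004 -0.009]
```

{"op": "play_rows", "data": {
  "steps": [
    {"gripper":0,"tx":0.1,"ty":0,"tz":0,"ax":0,"ay":0,"az":0},
    {"gripper":0,"tx":0.1,"ty":0,"tz":0,"ax":0,"ay":0,"az":0},
    {"gripper":0,"tx":0.05,"ty":0,"tz":0,"ax":0,"ay":0,"az":0},
    {"gripper":0,"tx":0,"ty":0,"tz":0,"ax":0,"ay":0,"az":0},
    {"gripper":0,"tx":0,"ty":0,"tz":0,"ax":0,"ay":0,"az":0}
  ],
  "newtons": 25
}}

```text
t: 9.88
eef_pos: [0.6616, 0.0152, 0.2868]
ee_rot: [-1.456, 1.57, 0.112]
force: [-0.6, 0.5, 3.9]
width: 0.0318
```

{"op": "play_rows", "data": {
  "steps": [
    {"gripper":0.7,"tx":0,"ty":0,"tz":0,"ax":0,"ay":0,"az":0},
    {"gripper":0.7,"tx":0,"ty":0,"tz":0,"ax":0,"ay":0,"az":0},
    {"gripper":0.7,"tx":0,"ty":0,"tz":0,"ax":0,"ay":0,"az":0},
    {"gripper":0.7,"tx":0,"ty":0,"tz":0,"ax":0,"ay":0,"az":0},
    {"gripper":0.7,"tx":-0.3,"ty":0,"tz":0,"ax":0,"ay":0,"az":0},
    {"gripper":0.7,"tx":-0.5,"ty":0,"tz":0,"ax":0,"ay":0,"az":0},
    {"gripper":0.7,"tx":-0.8,"ty":0,"tz":0,"ax":0,"ay":0,"az":0},
    {"gripper":0.7,"tx":-1,"ty":0,"tz":0,"ax":0,"ay":0,"az":0},
    {"gripper":0.7,"tx":-1,"ty":0,"tz":0,"ax":0,"ay":0,"az":0},
    {"gripper":0.7,"tx":-0.5,"ty":0,"tz":0,"ax":0,"ay":0,"az":0},
    {"gripper":0.7,"tx":0,"ty":0,"tz":0,"ax":0,"ay":0,"az":0},
    {"gripper":0.7,"tx":0,"ty":0,"tz":0,"ax":0,"ay":0,"az":0}
  ],
  "newtons": 25
}}

```text
t: 10.88
eef_pos: [0.6615, 0.0151, 0.3906]
ee_rot: [-1.274, 1.568, 0.294]
force: [0.0, -0.3, -1.1]
width: 0.0616
```

Run:
```python
from h import *
s=telemetry.get_state(); W=Twrist(s)
w=optics.grab_frame('wrist'); save('w10',w)
for n,z in (('knob_top',.104),('slide',0),('white_drum',.054)):
    for r in finder.pinpoint(n,'wrist')[:1]: print(n,round(r['confidence'],2),np.round(r['location'],1),np.round(plane('wrist',*r['location'],z,W),4))
a=optics.grab_frame('scene'); b=optics.grab_frame('side')
A=cv2.resize(a[180:260,270:350],None,fx=5,fy=5,interpolation=2).copy(); B=cv2.resize(b[160:240,200:280],None,fx=5,fy=5,interpolation=2).copy()
save('crop10',np.hstack([A,B]))
plan([.576,.0095,.4],np.pi/2)
```

```text
knob_top 0.93 [ 95.  269.8] [0.5749 0.0104 0.104 ]
slide 0.89 [151.3 275.1] [0.6321 0.0141 0.    ]
white_drum 0.75 [189.5 276.8] [0.6617 0.0158 0.054 ]
t 11.18 pos [0.6613 0.0151 0.3876] jaw deg 89.82 w 0.0611 F [-0.1  0.5 -0.5] q [ 0.32  0.35 -0.04 -0.   -1.18 -1.89]
shift units [-0.492  3.413 -0.235] turn units [-0.03  -0.004 -0.014]
```

View pics/crop10.png

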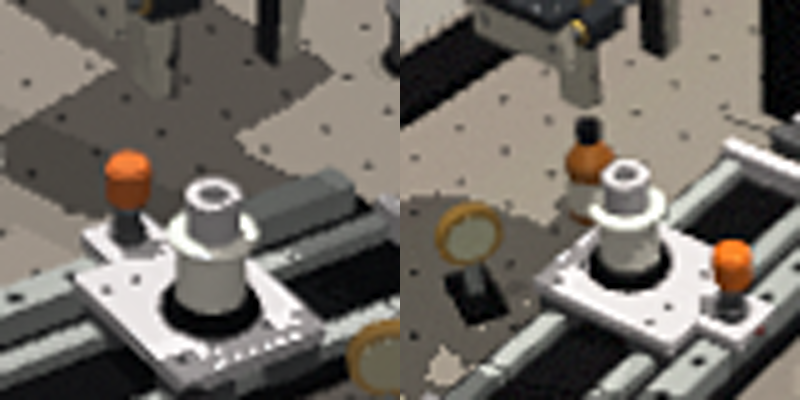

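View pics/w10.png

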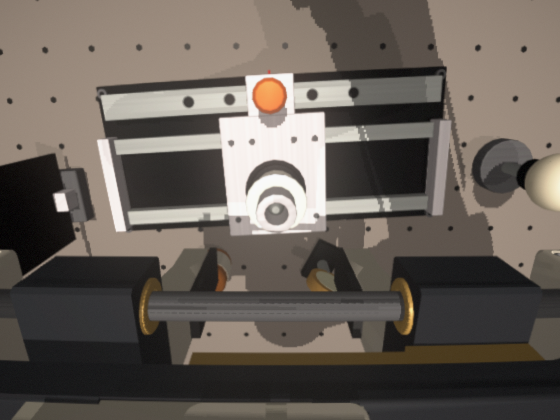

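{"op": "play_rows", "data": {
  "steps": [
    {"gripper":0.7,"tx":0,"ty":0.8,"tz":-0.09,"ax":0,"ay":0,"az":0},
    {"gripper":0.7,"tx":0,"ty":0.9,"tz":-0.1,"ax":0,"ay":0,"az":0},
    {"gripper":0.7,"tx":0,"ty":0.9,"tz":0,"ax":0,"ay":0,"az":0},
    {"gripper":0.7,"tx":0,"ty":0.85,"tz":0,"ax":0,"ay":0,"az":0},
    {"gripper":0.7,"tx":0.6,"ty":0,"tz":0,"ax":-0.51,"ay":0,"az":0},
    {"gripper":0.7,"tx":0.6,"ty":0,"tz":0,"ax":0,"ay":0,"az":0},
    {"gripper":0.7,"tx":0.3,"ty":0,"tz":0,"ax":0,"ay":0,"az":0},
    {"gripper":0.7,"tx":0,"ty":0,"tz":0,"ax":0,"ay":0,"az":0},
    {"gripper":0.7,"tx":0,"ty":0,"tz":0,"ax":0,"ay":0,"az":0},
    {"gripper":0.7,"tx":0,"ty":0,"tz":0,"ax":0,"ay":0,"az":0}
  ],
  "newtons": 25
}}

```text
t: 12.02
eef_pos: [0.5757, 0.0107, 0.3513]
ee_rot: [-2.252, 1.57, -0.631]
force: [0.6, 0.6, 0.0]
width: 0.0617
```

Run:
```python
from h import *
s=telemetry.get_state(); W=Twrist(s)
w=optics.grab_frame('wrist'); save('w11',w)
for n,z in (('knob_top',.104),('lamp',0)):
    for r in finder.pinpoint(n,'wrist')[:1]: print(n,round(r['confidence'],2),np.round(r['location'],1),np.round(plane('wrist',*r['location'],z,W),4))
r=finder.silhouettes('knob','wrist')[0]; e=r['extent'];print(e); print(plane('wrist',(e[1]+e[3])/2,(e[0]+e[2])/2,.1,W), proj('wrist',[.575,.0104,.104],W))
plan([.575,.0104,.251],np.radians(92.9))
```

```text
knob_top 0.56 [220.9 275.5] [0.5755 0.0098 0.104 ]
lamp 0.88 [258.9 503.3] [0.6451 0.2674 0.    ]
[255.2, 197.7, 294.1, 232.1]
[0.5723401  0.00903695 0.1       ] [220.27448676 276.33949199]
t 12.22 pos [0.5754 0.0107 0.3514] jaw deg 92.88 w 0.0612 F [-0.2 -0.1  0.4] q [ 0.36  0.24 -0.29  0.   -1.05 -1.88]
shift units [ 4.017  0.021 -0.011] turn units [-0.003  0.001  0.008]
```

View pics/w11.png

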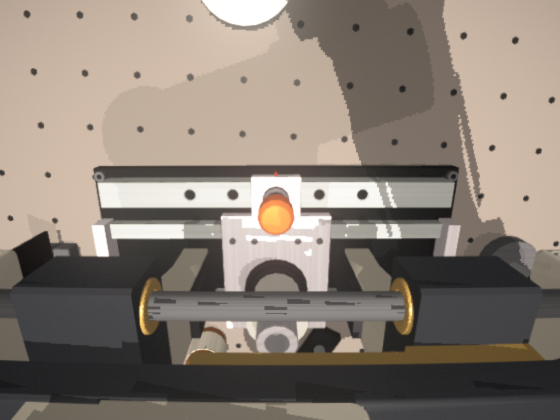

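{"op": "play_rows", "data": {
  "steps": [
    {"gripper":0.7,"tx":0.6,"ty":0.05,"tz":-0.01,"ax":0,"ay":0,"az":0},
    {"gripper":0.7,"tx":0.9,"ty":0,"tz":0,"ax":0,"ay":0,"az":0},
    {"gripper":0.7,"tx":0.9,"ty":0,"tz":0,"ax":0,"ay":0,"az":0},
    {"gripper":0.7,"tx":0.8,"ty":0,"tz":0,"ax":0,"ay":0,"az":0},
    {"gripper":0.7,"tx":0.5,"ty":0,"tz":0,"ax":0,"ay":0,"az":0},
    {"gripper":0.7,"tx":0.3,"ty":0,"tz":0,"ax":0,"ay":0,"az":0},
    {"gripper":0.7,"tx":0,"ty":0,"tz":0,"ax":0,"ay":0,"az":0},
    {"gripper":0.7,"tx":0,"ty":0,"tz":0,"ax":0,"ay":0,"az":0},
    {"gripper":0.7,"tx":0,"ty":0,"tz":0,"ax":0,"ay":0,"az":0}
  ],
  "newtons": 25
}}

```text
t: 12.97
eef_pos: [0.5745, 0.0105, 0.252]
ee_rot: [-1.432, 1.569, 0.19]
force: [-0.4, -0.1, -0.7]
width: 0.0613
```

Run:
```python
from h import *
plan([.575,.0104,.251],np.radians(92.9))
w=optics.grab_frame('wrist'); save('w12',w)
```

```text
t 12.97 pos [0.5745 0.0105 0.252 ] jaw deg 92.9 w 0.0613 F [-0.4 -0.1 -0.7] q [ 0.36  0.34 -0.41  0.   -0.82 -1.88]
shift units [ 0.04  -0.021 -0.004] turn units [-0.001  0.002  0.016]
```

View pics/w12.png

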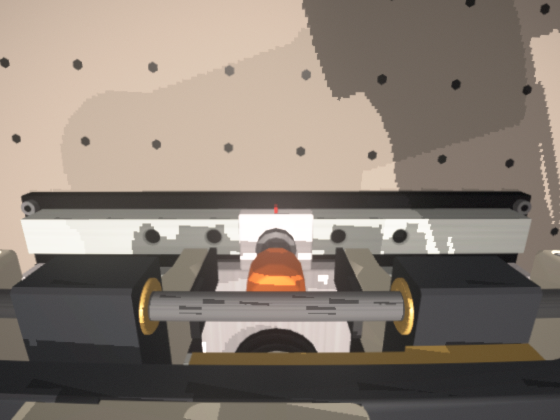

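{"op": "play_rows", "data": {
  "steps": [
    {"gripper":0,"tx":0,"ty":0,"tz":0,"ax":0,"ay":0,"az":0},
    {"gripper":0,"tx":0,"ty":0,"tz":0,"ax":0,"ay":0,"az":0},
    {"gripper":0,"tx":0,"ty":0,"tz":0,"ax":0,"ay":0,"az":0},
    {"gripper":0,"tx":0,"ty":0,"tz":0,"ax":0,"ay":0,"az":0},
    {"gripper":0,"tx":0,"ty":0,"tz":0,"ax":0,"ay":0,"az":0},
    {"gripper":0,"tx":0,"ty":0,"tz":0,"ax":0,"ay":0,"az":0},
    {"gripper":0,"tx":0,"ty":0,"tz":0,"ax":0,"ay":0,"az":0}
  ],
  "newtons": 30
}}

```text
t: 13.6
eef_pos: [0.574, 0.0103, 0.251]
ee_rot: [-2.418, 1.571, -0.796]
force: [-0.2, -0.1, 0.4]
width: 0.0265
```

Run:
```python
from h import *
plan([.575,.0104,.252],np.radians(92.9))
```

```text
t 13.6 pos [0.574  0.0103 0.251 ] jaw deg 92.88 w 0.0265 F [-0.2 -0.1  0.4] q [ 0.36  0.34 -0.41  0.   -0.82 -1.88]
shift units [-0.04  -0.042  0.001] turn units [-0.003 -0.001  0.   ]
```

Run:
```python
from h import *
print([round(telemetry.get_state()['width'],4)])
w=optics.grab_frame('wrist'); 
print([round(telemetry.get_state()['width'],4)])
a=optics.grab_frame('scene'); b=optics.grab_frame('side')
A=cv2.resize(a[170:250,260:340],None,fx=4,fy=4,interpolation=2); B=cv2.resize(b[160:240,220:300],None,fx=4,fy=4,interpolation=2)
save('c13',np.hstack([cv2.resize(w[200:310,200:350],None,fx=1,fy=1) if 0 else A,B])); save('w13',cv2.resize(w[180:320,180:370],None,fx=4,fy=4,interpolation=2))
print(telemetry.get_state()['t'],telemetry.get_state()['width'])
```

```text
[0.0265]
[0.0269]
13.75 0.02648728613278976
```

View pics/c13.png

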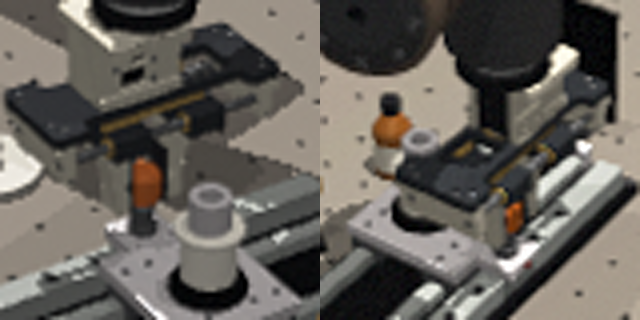

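View pics/w13.png

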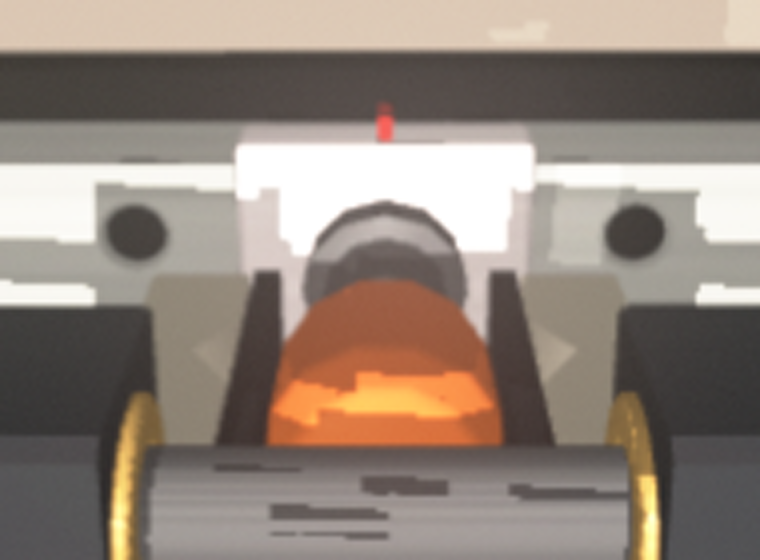

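{"op": "play_rows", "data": {
  "steps": [
    {"gripper":0,"tx":-0.15,"ty":0,"tz":0,"ax":0,"ay":0,"az":0},
    {"gripper":0,"tx":-0.15,"ty":0,"tz":0,"ax":0,"ay":0,"az":0},
    {"gripper":0,"tx":-0.12,"ty":0,"tz":0,"ax":0,"ay":0,"az":0},
    {"gripper":0,"tx":0,"ty":0,"tz":0,"ax":0,"ay":0,"az":0},
    {"gripper":0,"tx":0,"ty":0,"tz":0,"ax":0,"ay":0,"az":0},
    {"gripper":0,"tx":0,"ty":0,"tz":0,"ax":0,"ay":0,"az":0}
  ],
  "newtons": 30
}}

```text
t: 14.25
eef_pos: [0.5739, 0.0103, 0.2612]
ee_rot: [1.176, 1.571, 2.797]
force: [2.3, -1.5, -6.8]
width: 0.0266
```

Run:
```python
from h import *
plan([.575,.0104,.262],np.radians(92.9))
w=optics.grab_frame('wrist'); a=optics.grab_frame('scene')
A=cv2.resize(a[170:250,260:340],None,fx=5,fy=5,interpolation=2)
save('c14',A)
plan([.575,.0104,.262],np.radians(92.9))
```

```text
t 14.25 pos [0.5739 0.0103 0.2612] jaw deg 92.88 w 0.0266 F [ 2.3 -1.5 -6.8] q [ 0.36  0.33 -0.4  -0.   -0.85 -1.88]
shift units [-0.032 -0.045  0.001] turn units [-0.003  0.    -0.001]
t 14.35 pos [0.5739 0.0103 0.2612] jaw deg 92.88 w 0.0265 F [ 2.9 -0.6 -7.8] q [ 0.36  0.33 -0.4  -0.   -0.85 -1.88]
shift units [-0.033 -0.045  0.001] turn units [-0.003 -0.    -0.003]
```

View pics/c14.png

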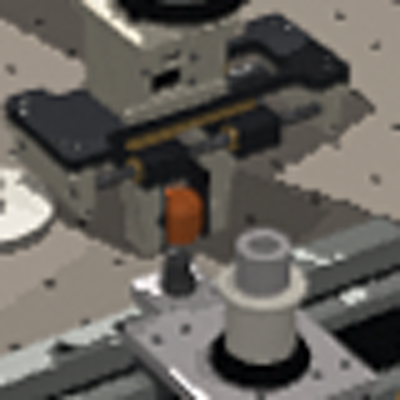

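{"op": "play_rows", "data": {
  "steps": [
    {"gripper":0,"tx":0,"ty":0,"tz":0.15,"ax":0,"ay":0,"az":0},
    {"gripper":0,"tx":0,"ty":0,"tz":0.25,"ax":0,"ay":0,"az":0},
    {"gripper":0,"tx":0,"ty":0,"tz":0.3,"ax":0,"ay":0,"az":0},
    {"gripper":0,"tx":0,"ty":0,"tz":0.3,"ax":0,"ay":0,"az":0},
    {"gripper":0,"tx":0,"ty":0,"tz":0.25,"ax":0,"ay":0,"az":0},
    {"gripper":0,"tx":0,"ty":0,"tz":0.2,"ax":0,"ay":0,"az":0},
    {"gripper":0,"tx":0,"ty":0,"tz":0.15,"ax":0,"ay":0,"az":0},
    {"gripper":0,"tx":0,"ty":0,"tz":0,"ax":0,"ay":0,"az":0},
    {"gripper":0,"tx":0,"ty":0,"tz":0,"ax":0,"ay":0,"az":0},
    {"gripper":0,"tx":0,"ty":0,"tz":0,"ax":0,"ay":0,"az":0}
  ],
  "newtons": 30
}}

```text
t: 15.18
eef_pos: [0.5718, 0.0507, 0.2613]
ee_rot: [0.034, 1.57, 1.655]
force: [1.4, 1.8, -7.9]
width: 0.0265
```

Run:
```python
from h import *
plan([.5739-.002,.0103+.03995,.2612],np.radians(92.9))
w=optics.grab_frame('wrist'); save('w15',cv2.resize(w[180:320,180:370],None,fx=4,fy=4,interpolation=2));save('w15f',w)
a=optics.grab_frame('scene');A=cv2.resize(a[140:280,230:410],None,fx=4,fy=4,interpolation=2);save('c15',A)
plan([.5739-.002,.0103+.03995,.2612],np.radians(92.9))
```

```text
t 15.18 pos [0.5718 0.0507 0.2613] jaw deg 92.89 w 0.0265 F [ 1.4  1.8 -7.9] q [ 0.43  0.33 -0.4  -0.   -0.85 -1.95]
shift units [ 0.005 -0.003 -0.019] turn units [-0.001  0.007 -0.   ]
t 15.28 pos [0.5719 0.0505 0.2614] jaw deg 92.88 w 0.0262 F [ 1.2  3.4 -7.1] q [ 0.43  0.33 -0.4  -0.   -0.85 -1.95]
shift units [ 0.007 -0.001 -0.009] turn units [-0.003  0.004 -0.   ]
```

View pics/w15f.png

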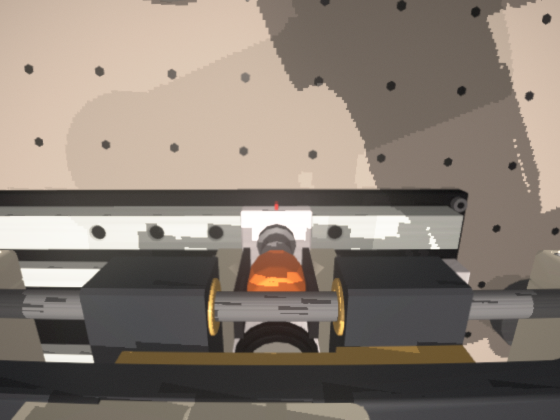

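View pics/c15.png

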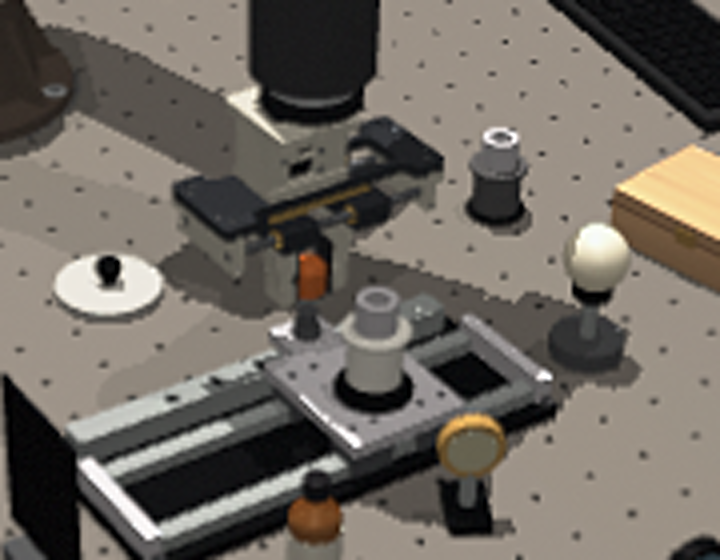

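{"op": "play_rows", "data": {
  "steps": [
    {"gripper":0,"tx":0.08,"ty":0,"tz":0,"ax":0,"ay":0,"az":0},
    {"gripper":0,"tx":0.08,"ty":0,"tz":0,"ax":0,"ay":0,"az":0},
    {"gripper":0,"tx":0.08,"ty":0,"tz":0,"ax":0,"ay":0,"az":0},
    {"gripper":0,"tx":0.08,"ty":0,"tz":0,"ax":0,"ay":0,"az":0},
    {"gripper":0,"tx":0.08,"ty":0,"tz":0,"ax":0,"ay":0,"az":0},
    {"gripper":0,"tx":0.03,"ty":0,"tz":0,"ax":0,"ay":0,"az":0},
    {"gripper":0,"tx":0,"ty":0,"tz":0,"ax":0,"ay":0,"az":0},
    {"gripper":0,"tx":0,"ty":0,"tz":0,"ax":0,"ay":0,"az":0},
    {"gripper":0,"tx":0,"ty":0,"tz":0,"ax":0,"ay":0,"az":0}
  ],
  "newtons": 30
}}

```text
t: 16.03
eef_pos: [0.5719, 0.0502, 0.251]
ee_rot: [-1.822, 1.571, -0.2]
force: [-2.0, 1.0, 0.7]
width: 0.0262
```

Run:
```python
from h import *
for i in range(3):
    plan([.5739-.002,.0103+.03995,.251],np.radians(92.9)); w=optics.grab_frame('wrist')
save('w16',w)
```

```text
t 16.03 pos [0.5719 0.0502 0.251 ] jaw deg 92.89 w 0.0262 F [-2.   1.   0.7] q [ 0.43  0.34 -0.41  0.   -0.82 -1.95]
shift units [-0.     0.001  0.003] turn units [-0.002 -0.001  0.003]
t 16.08 pos [0.5719 0.0502 0.251 ] jaw deg 92.88 w 0.0262 F [-0.4  1.7  0.9] q [ 0.43  0.34 -0.41  0.   -0.82 -1.95]
shift units [-0.002  0.001  0.003] turn units [-0.003 -0.001  0.002]
t 16.13 pos [0.5719 0.0502 0.251 ] jaw deg 92.89 w 0.0263 F [-3.1  1.5  2.3] q [ 0.43  0.34 -0.41  0.   -0.82 -1.95]
shift units [-0.001  0.001  0.003] turn units [-0.002 -0.001  0.002]
```

View pics/w16.png

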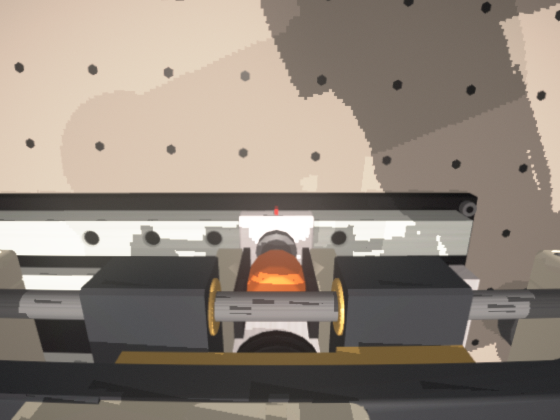

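{"op": "play_rows", "data": {
  "steps": [
    {"gripper":0,"tx":0.04,"ty":0,"tz":0,"ax":0,"ay":0,"az":0},
    {"gripper":0,"tx":0,"ty":0,"tz":0,"ax":0,"ay":0,"az":0},
    {"gripper":0,"tx":0,"ty":0,"tz":0,"ax":0,"ay":0,"az":0},
    {"gripper":0,"tx":0,"ty":0,"tz":0,"ax":0,"ay":0,"az":0},
    {"gripper":0,"tx":0,"ty":0,"tz":0,"ax":0,"ay":0,"az":0}
  ],
  "newtons": 30
}}

```text
t: 16.6
eef_pos: [0.572, 0.0502, 0.2509]
ee_rot: [-1.771, 1.57, -0.15]
force: [-6.0, 2.1, 9.2]
width: 0.0263
```

Run:
```python
from h import *
plan([.5739-.002,.0103+.03995,.251],np.radians(92.9))
a=optics.grab_frame('scene');b=optics.grab_frame('side')
save('c17',np.hstack([cv2.resize(a[160:280,250:370],None,fx=3.3,fy=3.3,interpolation=2),cv2.resize(b[150:270,180:300],None,fx=3.3,fy=3.3,interpolation=2)]))
plan([.5739-.002,.0103+.03995,.251],np.radians(92.9))
```

```text
t 16.6 pos [0.572  0.0502 0.2509] jaw deg 92.91 w 0.0263 F [-6.   2.1  9.2] q [ 0.43  0.34 -0.41  0.   -0.82 -1.95]
shift units [-0.005  0.003  0.002] turn units [ 0.001 -0.002  0.008]
t 16.7 pos [0.572  0.0502 0.2509] jaw deg 92.91 w 0.0268 F [-5.3  1.3 10.6] q [ 0.43  0.34 -0.41  0.   -0.82 -1.95]
shift units [-0.005  0.003  0.002] turn units [ 0.002 -0.001  0.008]
```

View pics/c17.png

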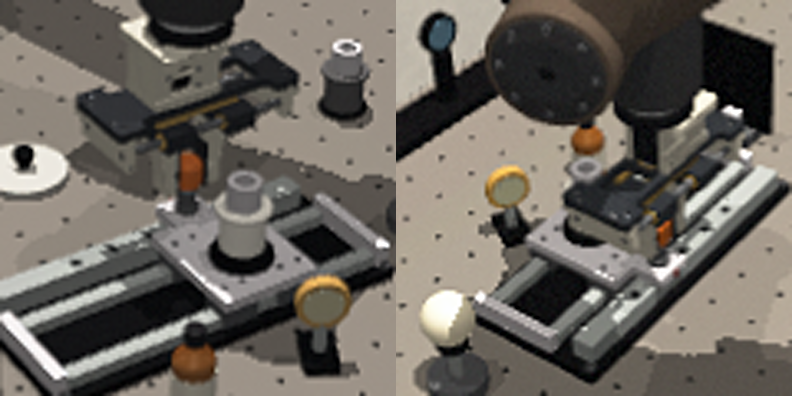

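```bash
python3 -c "
from h import *
print(job_done()); print(telemetry.get_state()['t'])"
```

```text
the job is handed in; nothing more can be done
None
the job is handed in; nothing more can be done
```

The job is handed in at about 16.7 s. The drum is on the spindle, and the carriage sits one hole nearer the lamp with the gripper still on the knob.

- **Drum:** I took the larger of the two white drums and left the pink, purple, small white and grey ones. It went over the spindle until it touched the seat, with about 4 N felt upward, and I let go. Both fixed cameras showed it upright and fully down.
- **Carriage:** I lifted the knob about 10 mm, with about 7 N of spring force, and slid the carriage 40 mm towards the lamp at +y. The wrist camera showed three holes on one side of the tongue and one on the other, with the plunger centred between the two nearest.
- **Pin:** I lowered the knob to the same tool height it had when home at the start (0.251 m). A further 1 mm of commanded push did not move it and raised the force to about 10 N, so the pin is fully home. The gripper is holding it there at 30 N grip.

**Checks that disagreed:**
- The fixed cameras put the spindle up to 10 mm away from the wrist camera's position. I used the wrist value, and the drum went on without resistance.
- The finger opening on the knob read 26.5 mm rather than 28 mm, but the knob lifted and slid without sign of slipping.
- A sideways force of about 6 N showed during the final press. I did not trace it.

The arm was not seen to touch the lamp or the baffle.

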